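# Set out the hand-staining kit: jars and bottle in their wells, timer on its stand

## Robot

A 6-joint arm with a two-finger parallel gripper is mounted at the origin on a cart in front of the work surface, level with it; the furniture and walls round the work are solid. World frame = base frame: x ahead of the robot, y to its left, z up, the work surface at z = 0. Lengths are in m, angles in rad, forces in N, time in s.
With the tool pointing down it reaches from about 0.25 to 0.725 m from the base axis. Payload 4 kg.
Tool frame: the origin (TCP) lies midway between the tips of the shut fingers; the grasp point (between the pads) lies grip_point_offset behind it (grip_point_offset is the distance from the TCP to the grasp point, in m); z points along the fingers, y is the line along which they close (so a half turn about z gives the same grasp; the last joint's range is limited). The gripper opens to 85 mm and grips with 20 to 120 N. Pads are 22 mm wide; open, the fingers measure 114 mm over their backs; the gripper's body (76 mm by 85 mm) begins 54 mm behind the grasp point. The pads swing forward as they close: fully open they stand 13 mm farther back than shut.
Start: joints at [-1.223, 0.241, 0.005, 1.335, 0, 1.571], TCP at [0.17, -0.47, 0.2] pointing down, gripper open.
Joint ranges: [-2.72, 2.72], [-1.05, 1.87], [-1.09, 1.28], [-1.99, 2.15], [-1.42, 1.44], [-3.14, 3.14]. Speed limits (rad/s): [2.79, 2.79, 3.14, 3.14, 3.14, 3.14].

## Interface

Orientations are given as a unit quaternion [x, y, z, w].
In Python, from workcell import * gives the robot as it stands. The module is installed in compiled form; this text tells all that it offers.
- The arm moves only by the tool arm_command, never from a script. Its arguments are lists of equal length, an entry for each row: "slide": the shift along the tool's x, y, z in cm, a list of three; "spin": the turn about the tool's z in degrees. A call has exactly 5 rows; each row is the pose to reach, as a shift and turn from the pose commanded when the call began, along the tool's axes at that moment; what a row does not reach only later rows make up. A row lasts 1/8 s, in which the tool goes at most 62.5 mm and 10.7 degrees, less where a joint would pass 70% of its speed; a pose out of reach is approached as far as the arm can. A call with a gripper value outside its range is refused whole. "jaw" is the finger opening in cm, from 0 to 8.54, set as the call begins (left out, the last holds). The fingers move at their own pace and stop on an object; the grip force is fixed at half the most. Time passes only in rows, so rows that repeat a pose let the fingers close, or fill a call up. It gives the time, the measured TCP pose, the force, the opening and the grip force at its end, in the units of the state.
- get_obs(): the state, without advancing time (a new reading comes with each control period).
- camera(name): name is "side" or "top"; returns a dict with "pixels" (384x512x3 uint8, red, green, blue), "range_z" (384x512 float32, m along the optical axis (not along the pixel's ray), 0 where there is no reading), "intrinsics" (3x3 intrinsics, pixels), "k1" (the pictures are not rectified: a ray, as slopes to the right and down, at radius r is drawn at 1 + k1 r^2 times it, then the intrinsics apply), "rvec" (rotation vector, rad) and "tvec" (3), from world to camera coordinates, as OpenCV has them. Camera axes: x right, y down, z forward; pixel columns grow to the right and rows downward; lengths in m; the calibration is good to about 2 mm. A picture is of the moment at which its call begins.
- job_done(): hands the job in; it is judged then, once.
Trained networks look in a picture, given as the dict that the camera call returned (one of the last four; its "shot" number tells which), for a name from the list of things; names that differ only in an ending like _2 or _b are one class to them, and where a whole thing is asked for, a point or a joint stands for the part that bears it (a point fixed in the world has none). Each returns a list of dicts, best first, with "confidence" (0 to 1); they miss things now and then, are a little off and sometimes report something else, mostly with a low value. They report only what shows in the picture. A call takes as long as a camera call. They do not tell look-alikes from the thing itself.
- recognise(picture, thing): "centre" ([column, row] in pixels, amid what is visible of it).
- landmark_of(picture, thing): "centre" ([column, row] in pixels: a listed point, or the origin of a listed thing).
The state is a dict: "clock": time; "joint_pos": joint angles; "joint_vel": joint speeds; "tau": joint torques, N m; "eef_pos": TCP position; "tool_rot": TCP orientation; "ft_force": force on the tool from outside, world axes, zero at the start; "ft_torque": the same for the moment, N m; "grip_width": finger opening in m; "grasp_force": force on a finger pad.
Only numpy, scipy, OpenCV 4.12 (cv2) and the standard library are available. Lean on these libraries where they do the work, as an engineer would, in place of code of your own. Each camera call takes 0.05 s, during which the arm holds its last target. There are 200 camera calls.

## Task

Set out the hand-staining kit so that nothing can be knocked over: stand the large jar, the small jar and the dropper bottle each in the well of the grey block that fits it, fully down on the well's floor. Lean the timer on the sloped metal stand, in the middle of it, resting against the lip at the foot, face outward and readable, with its display at the top and its buttons at the bottom. Keep the jars and the bottle upright all the way, and let go of everything.

Things in the scene. Friction and masses are not known exactly. Their poses are not given: they have to be found in the camera images.
- large_jar: Closed white specimen jar with an orange screw cap, the larger of the two jars: 62 mm tall, body 58 mm across up to z = 50 mm, cap 60 mm across from there to the top. Loose, upright, about 0.11 kg. Origin: centre of its underside; z up its axis.
- small_jar: Closed white specimen jar with a white cap, the smaller one: 55 mm tall, body 48 mm across up to z = 45 mm, cap 50 mm across from there to the top. Loose, upright, about 0.08 kg. Origin: centre of its underside; z up its axis.
- dropper_bottle: Brown glass dropper bottle with a black rubber bulb, 102 mm tall: body 33 mm across up to about z = 60 mm, then a sloping shoulder, neck 24 mm across to z = 77 mm and a bulb 13 mm across on top. Loose, upright, about 0.06 kg. Origin: centre of its underside; z up its axis.
- timer: White square lab timer lying on its back, 60 mm (its x) by 64 mm (its y), 16 mm thick at the edges and 18 mm with the buttons. Loose, about 0.07 kg. Origin: centre of its back (underside); z out of its face; its +x end carries the grey display, its -x end the row of one red and two blue buttons.
- large_block: Fixed grey block 86 x 86 mm, 28 mm high, on a black foot plate 94 x 94 x 4 mm, with the widest round well in its top: bore 66 mm, 22 mm deep (its floor 6 mm above the desk), the mouth chamfered 4 mm to 74 mm. The large jar belongs in it. Origin: centre of the underside, on the well's axis; z up.
- small_block: Fixed grey block 76 x 76 mm, 28 mm high, on a black foot plate 84 x 84 x 4 mm, with a middle-sized round well: bore 56 mm, 22 mm deep (its floor 6 mm above the desk), the mouth chamfered 4 mm to 64 mm. The small jar belongs in it. Origin: centre of the underside, on the well's axis; z up.
- bottle_block: Fixed grey block 64 x 64 mm, 40 mm high (the tallest), on a black foot plate 72 x 72 x 4 mm, with the narrowest round well: bore 42 mm, 34 mm deep (its floor 6 mm above the desk), the mouth chamfered 4 mm to 50 mm. The dropper bottle belongs in it. Origin: centre of the underside, on the well's axis; z up.
- timer_stand: Fixed light-grey folded-sheet-metal stand, 86 mm deep (x), 80 wide (y), open at the sides. Its slippery face (friction 0.2) slopes up toward +x at 22 degrees from the lip (x -36, z 14 mm) to the top edge (x 36, z 43); the lip stands 12 mm proud of it. Origin: centre of underside; z up; -x (lip) roughly faces the robot. A seated timer has its origin at x -8, y 0, z 25 mm here, its +x up the slope.
Not all that is in view belongs to the job. Several things look just like the dropper_bottle: the one meant starts farthest to the robot's left.

How it is judged:
By the outcome, as a careful person would: the job done as asked, in the order asked, and still so for the second after the job is handed in, with the robot touching nothing.
It also fails if it takes over 90 s, if anything falls off the work surface, if the arm or the gripper's body presses on something with over 40 N, if the wrist force passes 120 N, or if a joint passes its speed limit or range.

## Working session

There is one attempt and no reset: what is moved stays moved. The work goes in short steps, Python scripts to look and compute and a tool call to move; the robot and the scene stay as the last step left them, time stands still between calls to the robot, and variables do not carry over. Pictures are saved under pics/ and viewed, at most 14 in all, crops included, and the job is handed in when it is done.

Besides the shell and the picture viewer there is one more tool, called after "Call:" as name([rows], argument=value, ...), one row to a line, values as JSON. arm_command: Moves the arm, as the interface text tells. Its arguments: {"type":"object","properties":{"slide":{"type":"array","items":{"type":"array","items":{"type":"number"}}},"spin":{"type":"array","items":{"type":"number"}},"jaw":{"type":"number"}},"required":["slide","spin"]}

```bash
mkdir -p pics
cat > h.py <<'E'
from workcell import *
import numpy as np, cv2
from scipy.spatial.transform import Rotation as R
def ray(p,uv):
    K=np.array(p["intrinsics"]);D=np.array([p["k1"],0,0,0,0.])
    s=cv2.undistortPoints(np.array([[uv]],float),K,D)[0,0]
    Rm=cv2.Rodrigues(np.array(p["rvec"],float))[0];t=np.array(p["tvec"],float).ravel()
    return -Rm.T@t, Rm.T@np.array([s[0],s[1],1.])
def at_z(p,uv,z):
    o,d=ray(p,uv);return o+d*(z-o[2])/d[2]
def by_range(p,uv):
    o,d=ray(p,uv);c,r=int(round(uv[0])),int(round(uv[1]))
    return o+d*float(p["range_z"][r,c])
def tri(p,a,q,b):
    o1,d1=ray(p,a);o2,d2=ray(q,b)
    A=np.stack([d1,-d2],1);s=np.linalg.lstsq(A,o2-o1,rcond=None)[0]
    x,y=o1+d1*s[0],o2+d2*s[1];return (x+y)/2,np.linalg.norm(x-y)
def cloud(p):
    h,w=p["range_z"].shape;g=np.stack(np.meshgrid(np.arange(w),np.arange(h)),-1).reshape(-1,1,2).astype(float)
    s=cv2.undistortPoints(g,np.array(p["intrinsics"]),np.array([p["k1"],0,0,0,0.]))[:,0]
    Rm=cv2.Rodrigues(np.array(p["rvec"],float))[0];t=np.array(p["tvec"],float).ravel()
    z=p["range_z"].reshape(-1,1);X=np.c_[s,np.ones(len(s))]*z
    return ((X-t)@Rm).reshape(h,w,3)
def save(p,n):cv2.imwrite("pics/"+n,p["pixels"][:,:,::-1])
E
python3 - <<'E'
from h import *
np.set_printoptions(precision=4,suppress=True)
o=get_obs();print({k:np.round(v,4) for k,v in o.items()})
for n in("top","side"):
    p=camera(n);save(p,n+"0.png");print(n,p["intrinsics"],p["k1"],"cam",ray(p,[256,192]))
    for t in "large_jar small_jar dropper_bottle timer large_block small_block bottle_block timer_stand".split():
        for f in(recognise,landmark_of):
            for r in f(p,t)[:5]:
                print(t,f.__name__[:4],np.round(r["centre"],1),round(r["confidence"],2),by_range(p,r["centre"]),at_z(p,r["centre"],0)[:2])
try: print("gpo",grip_point_offset)
except Exception as e: print(e)
E
```

```text
{'clock': np.float64(0.0), 'joint_pos': array([-1.223 ,  0.2414,  0.0037,  1.3352, -0.    ,  1.5708]), 'joint_vel': array([ 0.001 ,  0.0019, -0.0002,  0.0013, -0.0022, -0.0007]), 'tau': array([  0.0007, -37.232 ,  25.2408,   0.0171,   0.0001,  -0.    ]), 'eef_pos': array([ 0.1702, -0.4694,  0.1987]), 'tool_rot': array([ 0.9849,  0.173 , -0.0002, -0.0011]), 'ft_force': array([-0.171 , -0.5961,  0.0898]), 'ft_torque': array([-0.0504,  0.0023,  0.0511]), 'grasp_force': np.float64(0.0), 'grip_width': np.float64(0.0855)}
top [[410.1263   0.     258.9293]
 [  0.     410.1263 186.0888]
 [  0.       0.       1.    ]] -0.016839244611975134 cam (array([ 0.4451, -0.2682,  0.8776]), array([ 0.1337,  0.0097, -0.9911]))
large_jar call [277.1 256.1] 0.62 [ 0.4274 -0.2988  0.0613] [ 0.426  -0.3011]
large_jar call [274.8 258.2] 0.67 [ 0.4235 -0.2941  0.0635] [ 0.4218 -0.2961]
small_jar call [184.1 212.8] 0.63 [ 0.5173 -0.1147  0.0558] [ 0.5222 -0.1043]
small_jar call [189.1 216.9] 0.64 [ 0.5088 -0.1247  0.0553] [ 0.5131 -0.1151]
dropper_bottle call [276.6 120. ] 0.72 [ 0.7049 -0.3061  0.0585] [ 0.723
[... 2384 characters left out ...]
 0.95 [ 0.4837 -0.5126  0.0956] [ 0.4842 -0.4138]
small_block call [277.8 173.5] 0.6 [ 0.6417 -0.1322  0.0285] [ 0.6508 -0.0851]
small_block call [281.3 174.2] 0.58 [ 0.6492 -0.1363  0.0284] [ 0.6587 -0.0896]
small_block call [218.7 272.5] 0.51 [ 0.4848 -0.5117  0.0963] [ 0.4855 -0.4119]
small_block call [275.3 247.4] 0.5 [ 0.5923 -0.3854  0.0244] [ 0.5977 -0.3576]
bottle_block call [284.3 202.6] 0.87 [ 0.64   -0.2253  0.0099] [ 0.643  -0.2112]
bottle_block call [282.4 210. ] 0.83 [ 0.6248 -0.2803  0.0308] [ 0.6337 -0.2383]
timer_stand call [273.2 240.8] 0.69 [ 0.5913 -0.3678  0.0257] [ 0.5969 -0.3376]
timer_stand call [273.5 249.1] 0.58 [ 0.5882 -0.3903  0.025 ] [ 0.5934 -0.362 ]
gpo 0.0187
```

View pics/top0.png

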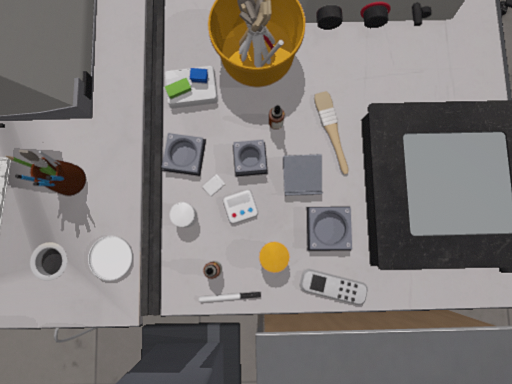

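View pics/side0.png

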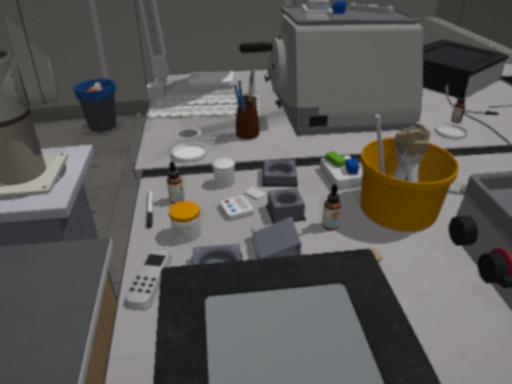

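The top view shows the large jar at (274,257), small jar at (182,214), timer at (240,206) with its display toward +x, wells at (329,229), (183,153) and (250,157), and the stand at (303,174). The side view agrees.

Bottles that look alike: top (212,270) with y≈-0.175, top (277,118) with y≈-0.31, and one on the far bench at side (458,110), which is out of reach. On the work surface the leftmost is (212,270). I'll confirm that with a crop.

Run:
```python
from h import *
np.set_printoptions(precision=4,suppress=True)
P={n:camera(n) for n in("top","side")};C={n:cloud(P[n]) for n in P}
a=P["top"]["pixels"][225:315,165:285];b=P["side"]["pixels"][75:135,412:500]; c=P["top"]["pixels"][85:145,250:310];e=P["side"]["pixels"][150:215,140:220]
g=lambda i:cv2.resize(i,(390,290),interpolation=cv2.INTER_CUBIC)
cv2.imwrite("pics/crop1.png",np.vstack([np.hstack([g(a),g(b)]),np.hstack([g(c),g(e)])])[:,:,::-1])
print("far bottle",by_range(P["side"],[458,112]),by_range(P["side"],[458,104]))
def sel(n,c,r,lo,hi):
    X=C[n].reshape(-1,3);m=(np.hypot(*(X[:,:2]-c).T)<r)&(X[:,2]>lo)&(X[:,2]<hi);return X[m]
def circ(X):
    A=np.c_[2*X[:,:2],np.ones(len(X))]
    return cv2.minEnclosingCircle(X[:,:2].astype(np.float32))
print("desk z", [np.median(C[n].reshape(-1,3)[(abs(C[n].reshape(-1,3)[:,0]-.55)<.05)&(abs(C[n].reshape(-1,3)[:,1]+.17)<.02)][:,2]) for n in P])
for n in P:
  print(n)
  for nm,c,r,lo,hi in [("LJ",(.425,-.297),.05,.055,.07),("SJ",(.513,-.118),.04,.048,.065),("DBbulb",(.403,-.175),.03,.085,.115),("DBneck",(.403,-.175),.03,.066,.08),("DBbody",(.403,-.175),.03,.02,.055),("DB2",(.705,-.306),.035,.085,.115)]:
    X=sel(n,np.array(c),r,lo,hi)
    if len(X)>3: print(nm,len(X),"med",np.median(X,0),"mean",X.mean(0),"zmax",np.percentile(X[:,2],95),circ(X))
  for nm,c,r,lo,hi in [("LB",(.484,-.414),.075,.022,.034),("SB",(.652,-.104),.065,.022,.034),("BB",(.637,-.246),.055,.033,.047),("T",(.538,-.222),.05,.010,.024),("ST",(.597,-.36),.065,.009,.06)]:
    X=sel(n,np.array(c),r,lo,hi)
    if len(X)>3: print(nm,len(X),"z",np.median(X[:,2]),cv2.minAreaRect(X[:,:2].astype(np.float32)*1000))
X=sel("top",np.array((.597,-.36)),.035,.015,.05)
print("slope",np.linalg.lstsq(np.c_[X[:,:2]-[.597,-.36],np.ones(len(X))],X[:,2],rcond=None)[0])
```

```text
far bottle [1.2594 0.1466 0.0372] [1.2568 0.1531 0.061 ]
desk z [np.float64(0.0010623052788517216), np.float64(0.0013530410949276583)]
top
LJ 741 med [ 0.4258 -0.2918  0.0624] mean [ 0.4259 -0.2917  0.0624] zmax 0.0645446824126337 ((0.4258721172809601, -0.29213908314704895), 0.030245458707213402)
SJ 473 med [ 0.5137 -0.1099  0.0551] mean [ 0.514  -0.1096  0.0551] zmax 0.05755841035082789 ((0.5139056444168091, -0.10878615081310272), 0.02523575723171234)
DBbulb 38 med [ 0.4037 -0.168   0.0977] mean [ 0.4036 -0.1682  0.0973] zmax 0.10126678533990942 ((0.4041138291358948, -0.16760525107383728), 0.006516882684081793)
DBneck 71 med [ 0.4058 -0.1716  0.0766] mean [ 0.4043 -0.1701  0.0757] zmax 0.07931670170294247 ((0.40282660722732544, -0.16811154782772064), 0.01155477948486805)
DBbody 34 med [ 0.4069 -0.1822  0.0418] mean [ 0.4063 -0.1801  0.0407] zmax 0.0540147983002351 ((0.4029947519302368, -0.1695234477519989), 0.01581120304763317)
DB2 38 med [ 0.7145 -0.3048  0.0981] mean [ 0.7154 -0.3048  0.0966] zmax 0.10080615645861919 ((0.7160708904266357, -0.3048778772354126), 0.005725198425352573
[... 1606 characters left out ...]
6258062552660704)
LB 507 z 0.02742528539616914 ((499.2273254394531, -388.2252197265625), (114.96277618408203, 47.196224212646484), 0.7073112726211548)
SB 397 z 0.02792369061476664 ((650.02001953125, -105.00817108154297), (78.94137573242188, 75.41266632080078), 79.39632415771484)
BB 493 z 0.03964477176956325 ((636.6380004882812, -246.65084838867188), (64.62022399902344, 69.32842254638672), 3.782989501953125)
T 503 z 0.01608311658113768 ((533.0631103515625, -225.75503540039062), (58.75647735595703, 66.12601470947266), 16.946134567260742)
ST 1324 z 0.027707534546556896 ((595.000244140625, -359.2061462402344), (81.01499938964844, 83.357177734375), 1.0006237030029297)
slope [0.402  0.0037 0.0293]
```

View pics/crop1.png

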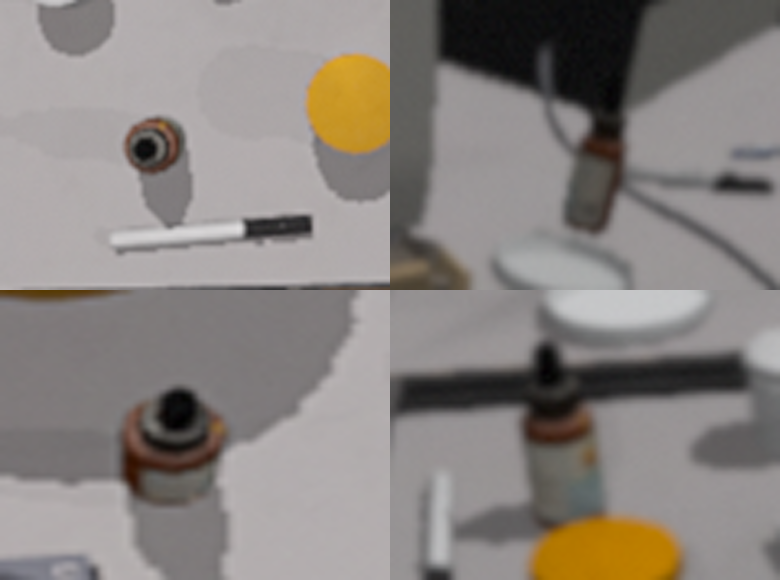

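The bottle meant is top (212,270), crop upper left. The far-bench bottle at (1.26, 0.15) is out of reach, and the one at (277,118) lies further right. Next I'll check the ridge on the left and refit the large block.

Run:
```python
from h import *
np.set_printoptions(precision=4,suppress=True)
P={n:camera(n) for n in("top","side")};C={n:cloud(P[n]).reshape(-1,3) for n in P}
for n in P:
  X=C[n]
  for x in(.5,.65):
    print(n,x,[(y,round(float(np.percentile(X[(abs(X[:,0]-x)<.03)&(abs(X[:,1]-y)<.005)][:,2],[90])[0]),3)) for y in (-.07,-.06,-.05,-.04,-.03,-.02,-.01,0,.02)])
  Y=X[(X[:,0]<.53)&(X[:,0]>.42)&(X[:,1]<-.35)&(X[:,1]>-.48)&(X[:,2]>.022)&(X[:,2]<.034)]
  print("LB",len(Y),cv2.minAreaRect(Y[:,:2].astype(np.float32)*1000))
  for nm,c,r,zf in(("LB",(.481,-.411),.028,.006),("SB",(.649,-.1045),.023,.006)):
    m=(np.hypot(*(X[:,:2]-c).T)<.05)&(X[:,2]<.010)&(X[:,2]>.002)&(np.hypot(*(X[:,:2]-c).T)<r+.009)
    print(nm,m.sum(),cv2.minEnclosingCircle(X[m][:,:2].astype(np.float32)))
```

```text
top 0.5 [(-0.07, 0.002), (-0.06, 0.002), (-0.05, 0.005), (-0.04, 0.005), (-0.03, 0.004), (-0.02, 0.005), (-0.01, 0.002), (0, 0.002), (0.02, 0.002)]
top 0.65 [(-0.07, 0.03), (-0.06, 0.02), (-0.05, 0.005), (-0.04, 0.005), (-0.03, 0.004), (-0.02, 0.005), (-0.01, 0.002), (0, 0.002), (0.02, 0.002)]
LB 966 ((481.38525390625, -410.65618896484375), (86.61028289794922, 85.91382598876953), 89.38154602050781)
LB 733 ((0.48153096437454224, -0.4115650951862335), 0.03300466760993004)
SB 440 ((0.6499367356300354, -0.10222368687391281), 0.02756958082318306)
side 0.5 [(-0.07, 0.001), (-0.06, 0.001), (-0.05, 0.004), (-0.04, 0.005), (-0.03, 0.004), (-0.02, 0.005), (-0.01, 0.003), (0, 0.001), (0.02, 0.002)]Traceback (most recent call last):
  File "<stdin>", line 7, in <module>
    return _quantile_unchecked(
        a, q, axis, out, overwrite_input, method, keepdims, weights)
    return _ureduce(a,
                    func=_quantile_ureduce_func,
    ...<5 lines>...
                    overwrite_input=overwrite_input,
                    method=method)
    r = func(a, **kwargs)
    result = _quantile(arr,
                       quantiles=q,
    ...<2 lines>...
                       out=out,
                       weights=wgt)
    slices_having_nans = np.isnan(arr[-1, ...])
                                  ~~~^^^^^^^^^
IndexError: index -1 is out of bounds for axis 0 with size 0
```

Call:
arm_command([
  [0,0,-1],
  [0,0,-1],
  [0,0,-1],
  [0,0,-1],
  [0,0,-1],
], spin=[10,20,20,20,20], jaw=8.5)

```text
clock: 2.52
eef_pos: [0.1704, -0.47, 0.2095]
tool_rot: [1.0, 0.0, -0.0, -0.0]
ft_force: [0.5, 0.3, 0.7]
grip_width: 0.0849
grasp_force: 0.0
```

Call:
arm_command([
  [5,-3.5,0],
  [10,-7,0],
  [15,-10.5,0],
  [20,-14,0],
  [25.7,-17.7,0],
], spin=[0,0,0,0,0])

```text
clock: 3.15
eef_pos: [0.4245, -0.2951, 0.2098]
tool_rot: [1.0, -0.0, 0.0, 0.0]
ft_force: [0.7, -0.4, 0.1]
grip_width: 0.0848
grasp_force: 0.0
```

Call:
arm_command([
  [0,0,4],
  [0,0,8],
  [0,0,10],
  [0,0,10],
  [0,0,10],
], spin=[0,0,0,0,0])

```text
clock: 3.78
eef_pos: [0.4237, -0.2969, 0.1106]
tool_rot: [1.0, -0.001, 0.001, 0.0]
ft_force: [-0.3, 0.0, 0.6]
grip_width: 0.0846
grasp_force: 0.0
```

Run:
```python
from h import *
o=get_obs();print(o["eef_pos"],o["joint_pos"],o["tool_rot"])
p=camera("side");save(p,"s1.png")
```

```text
[ 0.4236507  -0.29689397  0.11058334] [-6.11240115e-01  3.29247506e-01 -1.13118128e-01  1.12687929e+00
 -3.37420301e-05  2.53140639e+00] [ 9.99999560e-01 -5.26938534e-04  6.25808794e-04  4.58647751e-04]
```

View pics/s1.png

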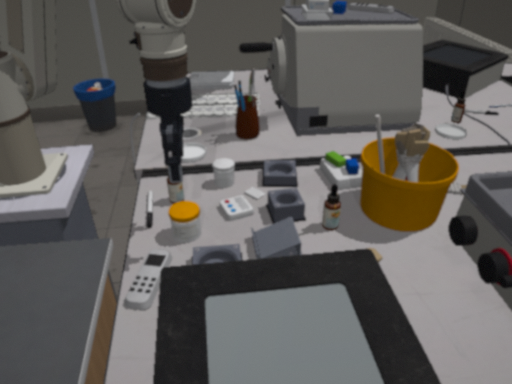

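```bash
cat >> h.py <<'E'
def proj(p,X):
    return cv2.projectPoints(np.array([X],float),np.array(p["rvec"],float),np.array(p["tvec"],float),np.array(p["intrinsics"]),np.array([p["k1"],0,0,0,0.]))[0][0,0]
E
python3 - <<'E'
from h import *
p=camera("side");q=camera("top");print(proj(p,[.4237,-.297,.1106]),proj(q,[.4237,-.297,.1106]),proj(q,[.427,-.293,.062]))
C=cloud(p);print(C[183,173],C[165,173],C[140,172])
print(get_obs()["eef_pos"],get_obs()["clock"]);save(q,"t1.png")
E
```

```text
[178.53867074 188.87285254] [277.19372594 258.70197202] [274.15326921 256.36324878]
[ 0.40387636 -0.18662157  0.05686242] [ 0.42453987 -0.35329815  0.19297434] [ 0.42900223 -0.36499413  0.24360834]
[ 0.42390248 -0.29706027  0.11099479] 3.925
```

View pics/t1.png

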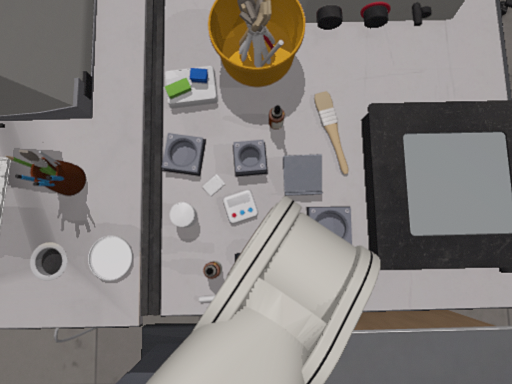

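The side view shows the fingers above the jar (tip near (178,186)); the arm hides the jar in the top view. The gripper matches the projected TCP, so I'll correct by 3–4 mm and descend.

Call:
arm_command([
  [0.3,-0.4,0],
  [0.3,-0.4,3],
  [0.3,-0.4,6],
  [0.3,-0.4,8.3],
  [0.3,-0.4,8.3],
], spin=[0,0,0,0,0])

```text
clock: 4.55
eef_pos: [0.4248, -0.2912, 0.0253]
tool_rot: [1.0, -0.001, -0.002, -0.001]
ft_force: [-0.2, -0.5, 0.9]
grip_width: 0.0855
grasp_force: 0.0
```

Call:
arm_command([
  [0,0,0],
  [0,0,0],
  [0,0,0],
  [0,0,0],
  [0,0,0],
], spin=[0,0,0,0,0], jaw=5)

```text
clock: 5.18
eef_pos: [0.4266, -0.2927, 0.0273]
tool_rot: [1.0, -0.001, 0.001, 0.0]
ft_force: [-1.2, 1.2, 5.1]
grip_width: 0.0505
grasp_force: 2.2
```

Run:
```python
from h import *
p=camera("side");im=p["pixels"][100:260,100:300];cv2.imwrite("pics/c2.png",cv2.resize(im,(800,600)[:2] if 0 else (750,600))[:,:,::-1])
print(get_obs()["eef_pos"],get_obs()["grip_width"],get_obs()["grasp_force"],[(r["centre"],r["confidence"]) for r in landmark_of(p,"large_jar")])
```

```text
[ 0.42656698 -0.29269417  0.02731442] 0.0497892348373251 2.514305468648672 [([187.5, 232.9], 0.75)]
```

View pics/c2.png

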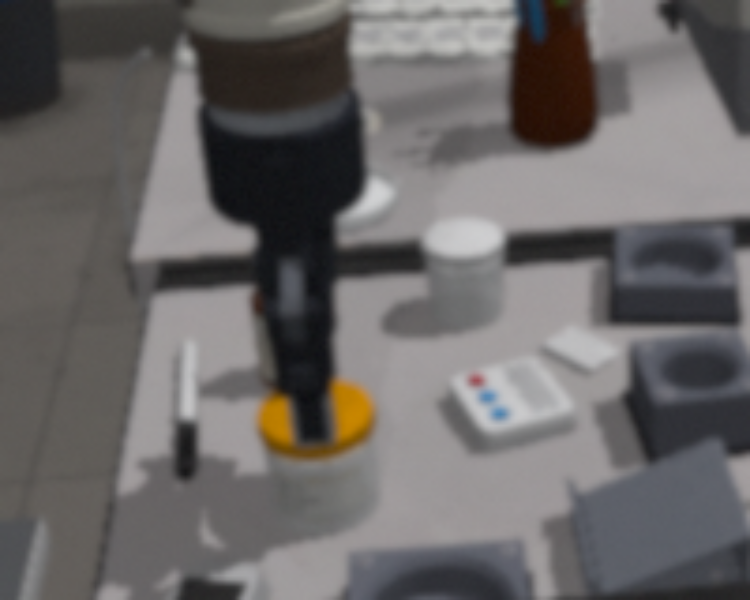

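Run:
```python
from h import *
np.set_printoptions(precision=4,suppress=True)
p=camera("side");C=cloud(p)
for r in range(196,226,2): print(r,C[r,183],C[r,193],p["pixels"][r,183])
print(proj(p,[.4266,-.2927,.0273]))
```

```text
196 [ 0.4347 -0.3539  0.1314] [ 0.4422 -0.1608  0.0027] [20 23 26]
198 [ 0.4334 -0.343   0.1201] [ 0.4421 -0.1687  0.0025] [25 26 30]
200 [ 0.4333 -0.3465  0.1182] [ 0.442  -0.1758  0.0019] [22 24 27]
202 [ 0.433  -0.3483  0.1152] [ 0.4464 -0.2706  0.0608] [23 23 28]
204 [ 0.4326 -0.3483  0.111 ] [ 0.4465 -0.2804  0.0628] [20 20 24]
206 [ 0.4305 -0.3285  0.093 ] [ 0.4463 -0.286   0.0619] [17 17 21]
208 [ 0.4303 -0.3309  0.0903] [ 0.4463 -0.2931  0.0621] [19 17 23]
210 [ 0.4296 -0.3279  0.0838] [ 0.4462 -0.2993  0.0618] [19 19 24]
212 [ 0.4295 -0.3323  0.0824] [ 0.4462 -0.3064  0.0621] [16 18 21]
214 [ 0.4288 -0.3294  0.0758] [ 0.4461 -0.3126  0.0619] [19 19 22]
216 [ 0.4283 -0.3294  0.0713] [ 0.4459 -0.3171  0.0605] [25 26 28]
218 [ 0.4274 -0.324   0.0628] [ 0.4455 -0.3167  0.0555] [72 62 52]
220 [ 0.4269 -0.3233  0.0576] [ 0.4449 -0.3136  0.0485] [101  70  18]
222 [ 0.4261 -0.3206  0.0509] [ 0.4446 -0.3158  0.0455] [116  94  71]
224 [ 0.4258 -0.322   0.0473] [ 0.4442 -0.3167  0.0413] [126 125 122]
[184.6031 223.0035]
```

The side depth shows the fingertips lying on top of the cap at z≈0.064 (around pixel (183,217)), about 36 mm behind the reported TCP. I'll back off and measure where the tips really are.

Call:
arm_command([
  [0,0,-1],
  [0,0,-4],
  [0,0,-6],
  [0,0,-6],
  [0,0,-6],
], spin=[0,0,0,0,0], jaw=8.5)

```text
clock: 5.95
eef_pos: [0.4255, -0.292, 0.0859]
tool_rot: [1.0, -0.001, -0.001, -0.0]
ft_force: [0.1, 0.2, -0.2]
grip_width: 0.0852
grasp_force: 0.0
```

```bash
cat >> h.py <<'E'
def tip(tag):
    o=get_obs();e=o["eef_pos"];p=camera("side");X=cloud(p);px=p["pixels"]
    m=(abs(X[...,0]-e[0])<.035)&(X[...,2]>.07)&(abs(X[...,1]-e[1])<.075)&(px.max(2)<70)
    Y=X[m]
    print(tag,"eef",np.round(e,4),"w",round(float(o["grip_width"]),4),"n",len(Y))
    for lo in np.arange(.07,.2,.01):
        s=Y[(Y[:,2]>=lo)&(Y[:,2]<lo+.01)]
        if len(s)>3:print(round(lo,3),len(s),"x",np.round(np.percentile(s[:,0],[5,95]),3),"y",np.round(np.percentile(s[:,1],[5,95]),3))
    cv2.imwrite("pics/%s.png"%tag,cv2.resize(px[100:260,100:300],(750,600))[:,:,::-1]);return p
E
python3 -c "
from h import *
p=tip('c3')"
```

```text
c3 eef [ 0.4255 -0.292   0.0859] w 0.0852 n 3645
0.13 35 x [0.419 0.436] y [-0.347 -0.247]
0.14 45 x [0.42  0.435] y [-0.349 -0.34 ]
0.15 63 x [0.418 0.435] y [-0.349 -0.34 ]
0.16 37 x [0.419 0.435] y [-0.35  -0.322]
0.17 17 x [0.418 0.441] y [-0.366 -0.343]
0.18 119 x [0.417 0.44 ] y [-0.366 -0.341]
0.19 54 x [0.417 0.442] y [-0.366 -0.331]
```

View pics/c3.png

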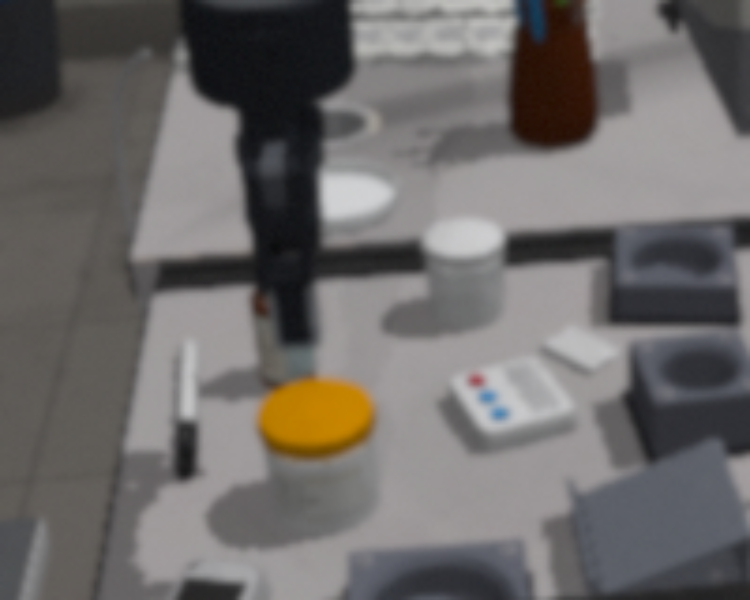

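Run:
```python
from h import *
np.set_printoptions(precision=4,suppress=True)
p=camera("side");C=cloud(p)
for r in range(176,204,2): print(r,C[r,174],C[r,177],C[r,180],p["pixels"][r,179])
```

```text
176 [ 0.425  -0.3656  0.1793] [ 0.4298 -0.3649  0.1784] [ 0.4346 -0.3641  0.1775] [17 19 20]
178 [ 0.423  -0.3494  0.1659] [ 0.4282 -0.351   0.1664] [ 0.4328 -0.3463  0.1631] [19 20 23]
180 [ 0.4226 -0.349   0.1617] [ 0.4271 -0.3441  0.1583] [ 0.4327 -0.3507  0.1619] [18 19 22]
182 [ 0.4219 -0.3463  0.1562] [ 0.4269 -0.3468  0.156 ] [ 0.4321 -0.3479  0.1562] [21 22 24]
184 [ 0.4216 -0.348   0.1532] [ 0.4266 -0.3479  0.1527] [ 0.4316 -0.3476  0.1521] [20 23 25]
186 [ 0.4213 -0.3494  0.1501] [ 0.4261 -0.3475  0.1485] [ 0.4312 -0.3476  0.1481] [17 20 23]
188 [ 0.4197 -0.3382  0.1391] [ 0.4256 -0.3459  0.1435] [ 0.4306 -0.345   0.1424] [16 16 19]
190 [ 0.4195 -0.3405  0.1364] [ 0.4253 -0.3473  0.1403] [ 0.4303 -0.3472  0.1397] [23 23 28]
192 [ 0.4191 -0.3416  0.133 ] [ 0.4244 -0.343   0.1334] [ 0.4294 -0.3414  0.132 ] [67 71 73]
194 [ 0.4026 -0.1846  0.0273] [ 0.409  -0.1831  0.0258] [ 0.4155 -0.1834  0.0254] [ 95 103 105]
196 [ 0.4016 -0.18    0.0191] [ 0.4087 -0.1862  0.0226] [ 0.4147 -0.1808  0.0184] [ 98 106 107]
198 [ 0.4012 -0.1826  0.0156] [ 0.408  -0.1845  0.0162] [ 0.4144 -0.1832  0.0148] [ 91 100 100]
200 [ 0.4008 -0.1843  0.0115] [ 0.4076 -0.1866  0.0124] [ 0.4138 -0.1831  0.0094] [104  96  84]
202 [ 0.4001 -0.183   0.0053] [ 0.4148 -0.2669  0.0613] [ 0.4209 -0.2697  0.0626] [167 116  31]
```

The tips sit about 45 mm behind the TCP when open and about 36 mm behind at 50 mm opening. I'll take that into account and descend lower.

Call:
arm_command([
  [0,0,3],
  [0,0,6],
  [0,0,8.8],
  [0,0,8.8],
  [0,0,8.8],
], spin=[0,0,0,0,0])

```text
clock: 6.68
eef_pos: [0.4262, -0.2925, -0.0011]
tool_rot: [1.0, -0.001, -0.0, 0.0]
ft_force: [0.3, 0.6, 0.7]
grip_width: 0.085
grasp_force: 0.0
```

Call:
arm_command([
  [0,0,0],
  [0,0,0],
  [0,0,0],
  [0,0,0],
  [0,0,0],
], spin=[0,0,0,0,0], jaw=4.5)

```text
clock: 7.3
eef_pos: [0.4273, -0.2931, 0.0003]
tool_rot: [1.0, -0.001, 0.001, 0.001]
ft_force: [-0.1, 0.2, 5.8]
grip_width: 0.0584
grasp_force: 63.8
```

Call:
arm_command([
  [0,0,-3],
  [0,0,-7],
  [1.5,3,-7],
  [3.5,7.5,-7],
  [5.5,11.9,-7],
], spin=[0,0,0,0,0])

```text
clock: 7.92
eef_pos: [0.4816, -0.4126, 0.0693]
tool_rot: [1.0, -0.0, 0.0, 0.0]
ft_force: [1.0, 0.5, -1.0]
grip_width: 0.0584
grasp_force: 64.7
```

Call:
arm_command([
  [0,0,0],
  [0,0,0],
  [0,0,1],
  [0,0,2],
  [0,0,3],
], spin=[0,0,0,0,0])

```text
clock: 8.55
eef_pos: [0.4806, -0.4106, 0.0378]
tool_rot: [1.0, -0.0, -0.0, -0.0]
ft_force: [-0.6, -0.2, -0.9]
grip_width: 0.0582
grasp_force: 64.9
```

Run:
```python
from h import *
np.set_printoptions(precision=4,suppress=True)
o=get_obs();print(o["eef_pos"],o["grip_width"],o["grasp_force"])
p=camera("side");save(p,"s5.png");X=cloud(p);c=p["pixels"].astype(int)
m=(c[...,0]>130)&(c[...,2]<60)&(abs(X[...,0]-.482)<.06)&(abs(X[...,1]+.41)<.06)
Y=X[m];print(len(Y),Y.mean(0),np.percentile(Y,[2,98],axis=0),cv2.minEnclosingCircle(Y[:,:2].astype(np.float32)))
```

```text
[ 0.4806 -0.4106  0.0378] 0.05817443161921192 64.9042546749115
143 [ 0.4967 -0.4154  0.0987] [[ 0.465  -0.4339  0.0926]
 [ 0.5092 -0.3947  0.1008]] ((0.4878619313240051, -0.41246405243873596), 0.02516605146229267)
```

View pics/s5.png

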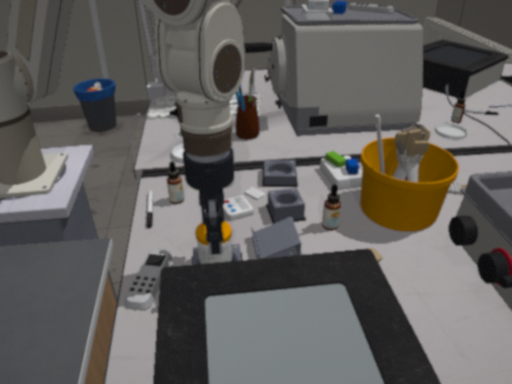

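The jar is held upright over the well at (213,235), cap top z≈0.099. Lowering.

Call:
arm_command([
  [0,0,1],
  [0,0,2],
  [0,0,2.7],
  [0,0,3.1],
  [0,0,3.1],
], spin=[0,0,0,0,0])

```text
clock: 9.22
eef_pos: [0.4808, -0.4114, 0.0073]
tool_rot: [1.0, -0.001, -0.0, -0.0]
ft_force: [-0.4, -1.1, -0.7]
grip_width: 0.0582
grasp_force: 65.0
```

Call:
arm_command([
  [0,0,0.1],
  [0,0,0.15],
  [0,0,0.15],
  [0,0,0.15],
  [0,0,0.15],
], spin=[0,0,0,0,0])

```text
clock: 9.85
eef_pos: [0.4811, -0.4116, 0.0065]
tool_rot: [1.0, -0.001, 0.0, 0.0]
ft_force: [-0.0, 0.1, 0.0]
grip_width: 0.0581
grasp_force: 65.0
```

Call:
arm_command([
  [0,0,0],
  [0,0,0],
  [0,0,0],
  [0,0,0],
  [0,0,0],
], spin=[0,0,0,0,0], jaw=8.5)

```text
clock: 10.48
eef_pos: [0.4809, -0.4114, 0.0061]
tool_rot: [1.0, -0.001, -0.0, -0.0]
ft_force: [0.0, 0.0, 0.1]
grip_width: 0.0851
grasp_force: 0.0
```

Call:
arm_command([
  [0,0,-2],
  [0,0,-7],
  [0,0,-13],
  [0,0,-16],
  [0,0,-16],
], spin=[0,0,0,0,0])

```text
clock: 11.1
eef_pos: [0.4826, -0.4129, 0.17]
tool_rot: [1.0, -0.001, 0.003, 0.002]
ft_force: [0.5, 0.0, -0.6]
grip_width: 0.0849
grasp_force: 0.0
```

Call:
arm_command([
  [0.7,-6,0],
  [1.4,-12,0],
  [2,-18,0],
  [2.7,-24,0],
  [3.3,-30,0],
], spin=[0,0,0,0,0])

```text
clock: 11.72
eef_pos: [0.5132, -0.1094, 0.1644]
tool_rot: [1.0, -0.001, -0.001, -0.0]
ft_force: [1.1, 0.5, 0.2]
grip_width: 0.0853
grasp_force: 0.0
```

Run:
```python
from h import *
np.set_printoptions(precision=4,suppress=True)
for n in("side","top"):
    p=camera(n);X=cloud(p);c=p["pixels"].astype(int)
    m=(c[...,0]>150)&(c[...,2]<80)&(abs(X[...,0]-.482)<.06)&(abs(X[...,1]+.41)<.06)
    Y=X[m];print(n,len(Y));print(np.percentile(Y[:,2],[10,50,90]),cv2.minEnclosingCircle(Y[:,:2].astype(np.float32)))
print(get_obs()["eef_pos"],get_obs()["joint_pos"])
```

```text
side 600
[0.0668 0.0679 0.069 ] ((0.49123483896255493, -0.40488335490226746), 0.04080285131931305)
top 737
[0.0664 0.0684 0.0703] ((0.48237374424934387, -0.41513732075691223), 0.03440771996974945)
[ 0.5134 -0.1057  0.1645] [-0.2044  0.3087  0.0046  1.2702  0.0019  2.9305]
```

Call:
arm_command([
  [0,0,4],
  [0,0,6],
  [0,0,6],
  [0,0,6],
  [0,0,6],
], spin=[0,0,0,0,0])

```text
clock: 12.45
eef_pos: [0.5151, -0.112, 0.1071]
tool_rot: [1.0, -0.001, 0.001, 0.0]
ft_force: [-0.4, -0.7, -0.0]
grip_width: 0.085
grasp_force: 0.0
```

Move +2 mm in y, then down 11 cm.

Call:
arm_command([
  [0,-0.2,3],
  [0,-0.2,7],
  [0,-0.2,10],
  [0,-0.2,11],
  [0,-0.2,11],
], spin=[0,0,0,0,0])

```text
clock: 13.08
eef_pos: [0.5146, -0.1096, -0.0035]
tool_rot: [1.0, -0.001, 0.0, 0.0]
ft_force: [-0.0, 0.3, 0.1]
grip_width: 0.0849
grasp_force: 0.0
```

Call:
arm_command([
  [0,0,0],
  [0,0,0],
  [0,0,0],
  [0,0,0],
  [0,0,0],
], spin=[0,0,0,0,0], jaw=3.5)

```text
clock: 13.7
eef_pos: [0.5155, -0.1097, -0.0021]
tool_rot: [1.0, -0.001, 0.001, 0.0]
ft_force: [-1.5, 1.3, 6.2]
grip_width: 0.0479
grasp_force: 60.9
```

Call:
arm_command([
  [0,0,-3],
  [0,0,-7],
  [4,-0.2,-7],
  [9,-0.4,-7],
  [13.4,-0.5,-7],
], spin=[0,0,0,0,0])

```text
clock: 14.32
eef_pos: [0.6502, -0.1046, 0.0672]
tool_rot: [1.0, -0.001, 0.001, 0.0]
ft_force: [0.2, -1.5, -0.9]
grip_width: 0.0479
grasp_force: 61.8
```

Call:
arm_command([
  [0,0,0],
  [0,0,0],
  [0,0,1],
  [0,0,2],
  [0,0,3],
], spin=[0,0,0,0,0])

```text
clock: 14.95
eef_pos: [0.6475, -0.1047, 0.0354]
tool_rot: [1.0, -0.001, -0.0, -0.0]
ft_force: [0.4, -0.7, -1.2]
grip_width: 0.0477
grasp_force: 61.8
```

Run:
```python
from h import *
np.set_printoptions(precision=4,suppress=True)
o=get_obs();print(o["eef_pos"],o["grip_width"],o["grasp_force"],o["joint_pos"])
p=camera("side");X=cloud(p);im=p["pixels"][110:220,220:350];cv2.imwrite("pics/c6.png",cv2.resize(im,(700,592),interpolation=cv2.INTER_CUBIC)[:,:,::-1])
m=(abs(X[...,0]-.65)<.06)&(abs(X[...,1]+.11)<.05)&(p["pixels"].min(2)>110)&(X[...,2]>.045)
Y=X[m];print(len(Y),np.percentile(Y,[3,50,97],axis=0))
```

```text
[ 0.6475 -0.1047  0.0354] 0.047709115165524986 61.830503940582275 [-0.1603  0.6519  0.2081  1.1277 -0.      2.9828]
176 [[ 0.6232 -0.1389  0.0504]
 [ 0.639  -0.1199  0.0919]
 [ 0.6805 -0.0894  0.2981]]
```

View pics/c6.png

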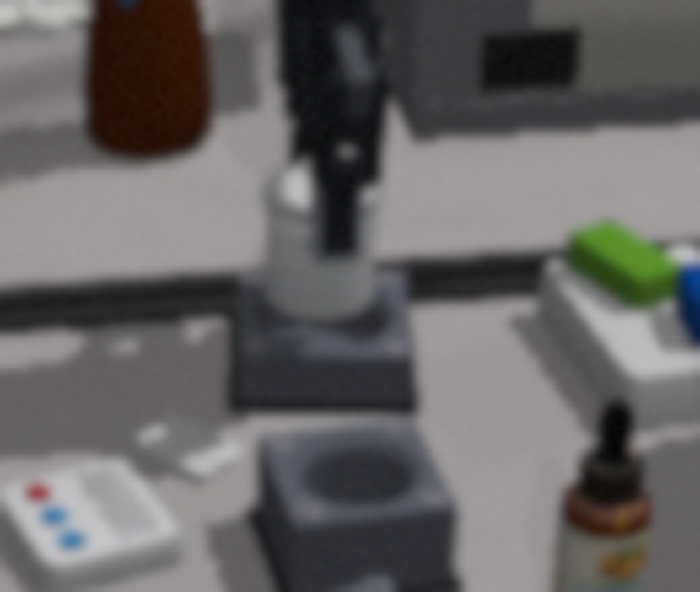

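Run:
```python
from h import *
np.set_printoptions(precision=4,suppress=True)
p=camera("side");X=cloud(p);c=p["pixels"]
for r in range(146,172,2):
    m=(abs(X[r,:,0]-.65)<.06)&(abs(X[r,:,1]+.115)<.03)&(X[r,:,2]>.033)&(X[r,:,2]<.1);k=np.where(m)[0]
    if len(k)<3: continue
    z=np.median(X[r,k,2]);L=[]
    for u in(k[0]-.5,k[-1]+.5):
        o,d=ray(p,[u,r]);L.append((o+d*((-.1047-o[1])/d[1]))[0])
    print(r,k[0],k[-1],"z",round(float(z),3),np.round(L,4),"mid",round(sum(L)/2,4),"w",round(L[1]-L[0],4))
print(get_obs()["eef_pos"])
```

```text
146 268 289 z 0.091 [0.621  0.6728] mid 0.6469 w 0.0517
148 268 289 z 0.092 [0.6211 0.673 ] mid 0.647 w 0.0519
150 269 288 z 0.089 [0.6235 0.6708] mid 0.6471 w 0.0473
152 269 288 z 0.084 [0.6235 0.671 ] mid 0.6473 w 0.0475
154 269 288 z 0.077 [0.6236 0.6712] mid 0.6474 w 0.0476
156 268 288 z 0.073 [0.6213 0.6714] mid 0.6464 w 0.0501
158 268 288 z 0.066 [0.6214 0.6716] mid 0.6465 w 0.0503
160 268 288 z 0.06 [0.6214 0.6718] mid 0.6466 w 0.0504
162 268 288 z 0.055 [0.6215 0.6721] mid 0.6468 w 0.0506
164 268 288 z 0.049 [0.6216 0.6723] mid 0.6469 w 0.0507
166 269 287 z 0.044 [0.624 0.67 ] mid 0.647 w 0.046
168 272 284 z 0.04 [0.6313 0.6629] mid 0.6471 w 0.0316
[ 0.6466 -0.1044  0.0341]
```

The jar is about 2.5 mm short in x relative to the well. I'll correct that and lower.

Call:
arm_command([
  [0.25,0,0],
  [0.25,0,1],
  [0.25,0,2],
  [0.25,0,3],
  [0.25,0,3],
], spin=[0,0,0,0,0])

```text
clock: 15.68
eef_pos: [0.6501, -0.1045, 0.005]
tool_rot: [1.0, -0.001, -0.001, -0.0]
ft_force: [-0.9, -0.1, -1.0]
grip_width: 0.0478
grasp_force: 62.4
```

Call:
arm_command([
  [0,0,0.15],
  [0,0,0.15],
  [0,0,0.15],
  [0,0,0.15],
  [0,0,0.15],
], spin=[0,0,0,0,0])

```text
clock: 16.3
eef_pos: [0.6508, -0.1046, 0.0047]
tool_rot: [1.0, -0.001, 0.0, 0.0]
ft_force: [0.5, -0.5, -1.5]
grip_width: 0.0482
grasp_force: 62.4
```

Call:
arm_command([
  [0,0,0.1],
  [0,0,0.2],
  [0,0,0.2],
  [0,0,0.2],
  [0,0,0.2],
], spin=[0,0,0,0,0])

```text
clock: 16.92
eef_pos: [0.6511, -0.1047, 0.004]
tool_rot: [1.0, -0.001, 0.001, 0.0]
ft_force: [-2.4, 0.6, 6.1]
grip_width: 0.0476
grasp_force: 63.0
```

Call:
arm_command([
  [0,0,0],
  [0,0,0],
  [0,0,0],
  [0,0,0],
  [0,0,0],
], spin=[0,0,0,0,0], jaw=8.5)

```text
clock: 17.55
eef_pos: [0.6508, -0.1046, 0.0025]
tool_rot: [1.0, -0.001, -0.0, -0.0]
ft_force: [0.6, 0.2, -0.2]
grip_width: 0.0851
grasp_force: 0.0
```

Call:
arm_command([
  [0,0,-3],
  [0,0,-8],
  [0,0,-13],
  [0,0,-15],
  [0,0,-15],
], spin=[0,0,0,0,0])

```text
clock: 18.18
eef_pos: [0.6524, -0.1049, 0.1551]
tool_rot: [1.0, -0.001, 0.003, 0.0]
ft_force: [-0.2, 0.3, 0.2]
grip_width: 0.0853
grasp_force: 0.0
```

Call:
arm_command([
  [-5,1.3,0],
  [-10,2.6,0],
  [-15,3.9,0],
  [-20,5.2,0],
  [-24.5,6.5,0],
], spin=[0,0,0,0,0])

```text
clock: 18.8
eef_pos: [0.4026, -0.169, 0.1507]
tool_rot: [1.0, -0.001, -0.002, -0.001]
ft_force: [-0.3, 0.1, -0.1]
grip_width: 0.0849
grasp_force: 0.0
```

Run:
```python
from h import *
np.set_printoptions(precision=4,suppress=True)
for n in("side","top"):
    p=camera(n);X=cloud(p)
    m=(np.hypot(X[...,0]-.65,X[...,1]+.105)<.045)&(X[...,2]>.052)&(X[...,2]<.075)
    Y=X[m];print(n,len(Y));print(np.percentile(Y[:,2],[10,50,90]),cv2.minEnclosingCircle(Y[:,:2].astype(np.float32)))
    m=(np.hypot(X[...,0]-.404,X[...,1]+.17)<.03)&(X[...,2]>.085)&(X[...,2]<.11)
    Y=X[m];print(n,len(Y), Y.mean(0) if len(Y) else 0)
print(get_obs()["eef_pos"])
```

```text
side 237
[0.0557 0.0611 0.0623] ((0.6504025459289551, -0.10650481283664703), 0.026639409363269806)
side 41 [ 0.4053 -0.1718  0.0924]
top 460
[0.0589 0.0611 0.063 ] ((0.6500703692436218, -0.10477590560913086), 0.025573229417204857)
top 0 0
[ 0.3998 -0.1689  0.1506]
```

Call:
arm_command([
  [0,0,2],
  [0,0,4],
  [0,0,4],
  [0,0,4],
  [0,0,4],
], spin=[0,0,0,0,0])

```text
clock: 19.52
eef_pos: [0.4065, -0.1695, 0.1132]
tool_rot: [1.0, -0.0, 0.001, 0.0]
ft_force: [-0.2, -0.4, 0.2]
grip_width: 0.0846
grasp_force: 0.0
```

Call:
arm_command([
  [-0.15,0,2],
  [-0.15,0,5],
  [-0.15,0,8],
  [-0.15,0,10.7],
  [-0.15,0,10.7],
], spin=[0,0,0,0,0])

```text
clock: 20.15
eef_pos: [0.4028, -0.1687, 0.0045]
tool_rot: [1.0, -0.001, -0.002, -0.001]
ft_force: [-1.1, 0.2, 0.1]
grip_width: 0.0849
grasp_force: 0.0
```

Call:
arm_command([
  [0,0,0],
  [0,0,0],
  [0,0,0],
  [0,0,0],
  [0,0,0],
], spin=[0,0,0,0,0], jaw=2)

```text
clock: 20.78
eef_pos: [0.4053, -0.1695, 0.0069]
tool_rot: [1.0, -0.001, 0.001, 0.0]
ft_force: [-1.3, 1.7, 5.1]
grip_width: 0.0305
grasp_force: 58.8
```

Run:
```python
from h import *
np.set_printoptions(precision=4,suppress=True)
o=get_obs();print(o["eef_pos"],o["grip_width"],o["grasp_force"])
p=camera("side");X=cloud(p);im=p["pixels"][110:220,120:250];cv2.imwrite("pics/c7.png",cv2.resize(im,(700,592),interpolation=cv2.INTER_CUBIC)[:,:,::-1])
```

```text
[ 0.4053 -0.1695  0.0069] 0.030489569598315426 58.78291734079539
```

View pics/c7.png

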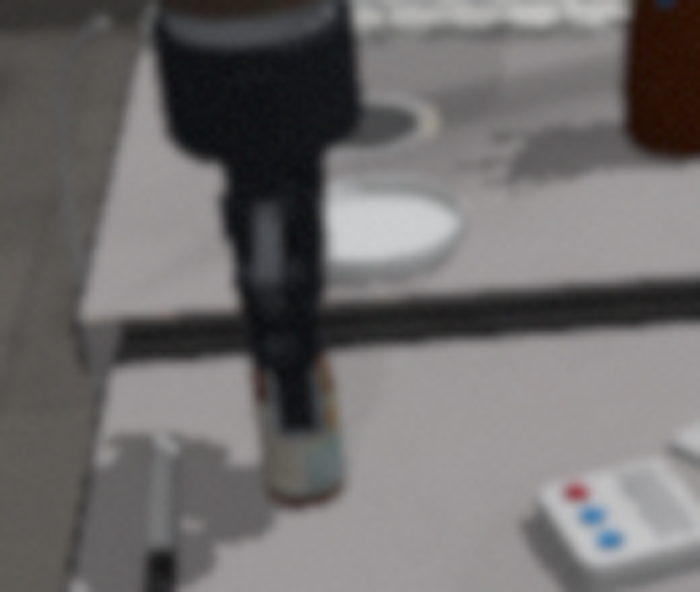

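The bottle is gripped upright with the finger at (295,400) on its upper body. Carrying it to its block.

Call:
arm_command([
  [0,0,-4],
  [0,0,-8],
  [4,0,-9],
  [9,1.5,-9],
  [14,3.5,-9],
], spin=[0,0,0,0,0])

```text
clock: 21.45
eef_pos: [0.546, -0.2046, 0.0967]
tool_rot: [1.0, -0.0, 0.001, 0.0]
ft_force: [0.6, 0.1, -0.9]
grip_width: 0.0305
grasp_force: 59.7
```

Call:
arm_command([
  [4.5,2.2,0],
  [9.1,4.2,0],
  [9.1,4.2,0],
  [9.1,4.2,2],
  [9.1,4.2,3],
], spin=[0,0,0,0,0])

```text
clock: 22.08
eef_pos: [0.6336, -0.246, 0.0646]
tool_rot: [1.0, -0.001, -0.001, -0.0]
ft_force: [0.0, -0.0, -0.2]
grip_width: 0.0303
grasp_force: 59.7
```

Run:
```python
from h import *
np.set_printoptions(precision=4,suppress=True)
o=get_obs();print(o["eef_pos"],o["grip_width"],o["grasp_force"],o["joint_pos"])
p=camera("side");X=cloud(p);c=p["pixels"]
for r in range(170,222,2):
    m=(abs(X[r,:,0]-.636)<.05)&(abs(X[r,:,1]+.255)<.022)&(X[r,:,2]>.045)&(X[r,:,2]<.14);k=np.where(m)[0]
    if len(k)<3: continue
    L=[]
    for u in(k[0]-.5,k[-1]+.5):
        q,d=ray(p,[u,r]);L.append((q+d*((-.2468-q[1])/d[1]))[0])
    print(r,k[0],k[-1],"z",round(float(np.median(X[r,k,2])),3),"mid",round(sum(L)/2,4),"w",round(L[1]-L[0],4),"y",round(float(X[r,k,1].min()),4))
im=c[120:250,220:380];cv2.imwrite("pics/c8.png",cv2.resize(im,(738,600),interpolation=cv2.INTER_CUBIC)[:,:,::-1])
```

```text
[ 0.6336 -0.246   0.0646] 0.030281778088255912 59.67214724805672 [-0.3703  0.6779  0.3358  1.2313  0.      2.7725]
170 276 293 z 0.117 mid 0.6331 w 0.0368 y -0.2757
172 276 293 z 0.113 mid 0.6332 w 0.0369 y -0.276
174 276 293 z 0.108 mid 0.6334 w 0.037 y -0.276
176 276 292 z 0.104 mid 0.6325 w 0.035 y -0.2749
178 276 291 z 0.098 mid 0.6316 w 0.0331 y -0.2694
180 276 291 z 0.09 mid 0.6318 w 0.0332 y -0.263
182 276 291 z 0.085 mid 0.6319 w 0.0333 y -0.262
184 276 291 z 0.08 mid 0.6321 w 0.0334 y -0.2625
186 276 291 z 0.075 mid 0.6323 w 0.0335 y -0.2619
188 276 291 z 0.07 mid 0.6324 w 0.0336 y -0.262
190 276 290 z 0.065 mid 0.6315 w 0.0316 y -0.2632
192 279 288 z 0.061 mid 0.6327 w 0.0211 y -0.2619
```

View pics/c8.png

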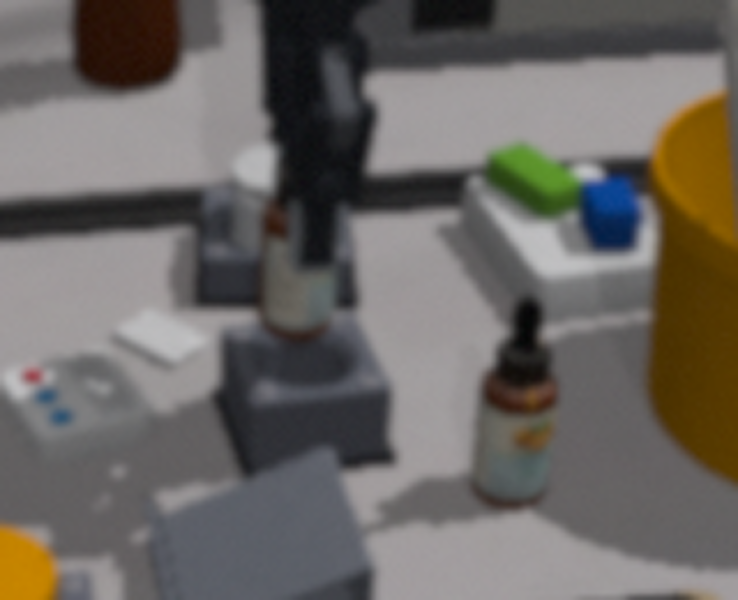

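The bottle is held above the block, about 4 mm short in x (side view x≈0.632 against the well at 0.6366). Correct and lower.

Call:
arm_command([
  [0.35,0.1,0],
  [0.35,0.1,1],
  [0.35,0.1,1],
  [0.35,0.1,1],
  [0.35,0.1,1],
], spin=[0,0,0,0,0])

```text
clock: 22.75
eef_pos: [0.6388, -0.2477, 0.0559]
tool_rot: [1.0, -0.001, 0.0, 0.0]
ft_force: [0.2, -0.5, -0.6]
grip_width: 0.0302
grasp_force: 59.7
```

Run:
```python
from h import *
o=get_obs();print(o["eef_pos"])
p=camera("side");X=cloud(p)
for r in range(176,202,2):
    m=(abs(X[r,:,0]-.636)<.05)&(abs(X[r,:,1]+.255)<.022)&(X[r,:,2]>.045)&(X[r,:,2]<.14);k=np.where(m)[0]
    if len(k)<3: continue
    L=[]
    for u in(k[0]-.5,k[-1]+.5):
        q,d=ray(p,[u,r]);L.append((q+d*((-.2468-q[1])/d[1]))[0])
    print(r,"z",round(float(np.median(X[r,k,2])),3),"mid",round(sum(L)/2,4),"w",round(L[1]-L[0],4),"y",round(float(X[r,k,1].min()),4))
```

```text
[ 0.6387859  -0.24768199  0.05591707]
176 z 0.104 mid 0.6387 w 0.0351 y -0.2767
178 z 0.099 mid 0.6389 w 0.0352 y -0.2769
180 z 0.096 mid 0.6391 w 0.0353 y -0.2769
182 z 0.09 mid 0.6372 w 0.0354 y -0.2727
184 z 0.081 mid 0.6373 w 0.0355 y -0.2647
186 z 0.076 mid 0.6375 w 0.0357 y -0.2643
188 z 0.07 mid 0.6377 w 0.0358 y -0.2649
190 z 0.065 mid 0.6368 w 0.0338 y -0.2657
192 z 0.061 mid 0.637 w 0.0339 y -0.2638
194 z 0.056 mid 0.6372 w 0.0297 y -0.2634
196 z 0.051 mid 0.6384 w 0.0192 y -0.2632
```

Call:
arm_command([
  [-0.05,0,1],
  [-0.05,0,2],
  [-0.05,0,3],
  [-0.05,0,4],
  [-0.05,0,4],
], spin=[0,0,0,0,0])

```text
clock: 23.42
eef_pos: [0.6374, -0.2473, 0.0142]
tool_rot: [1.0, -0.001, -0.001, -0.0]
ft_force: [-0.6, -0.2, -1.1]
grip_width: 0.0302
grasp_force: 59.7
```

Call:
arm_command([
  [0,0,0.1],
  [0,0,0.2],
  [0,0,0.3],
  [0,0,0.3],
  [0,0,0.3],
], spin=[0,0,0,0,0])

```text
clock: 24.05
eef_pos: [0.6384, -0.2477, 0.013]
tool_rot: [1.0, -0.001, 0.0, 0.0]
ft_force: [-0.2, -0.5, 1.2]
grip_width: 0.0306
grasp_force: 59.8
```

Call:
arm_command([
  [0,0,0],
  [0,0,0],
  [0,0,0],
  [0,0,0],
  [0,0,0],
], spin=[0,0,0,0,0], jaw=8.5)

```text
clock: 24.68
eef_pos: [0.6381, -0.2476, 0.0126]
tool_rot: [1.0, -0.001, -0.0, -0.0]
ft_force: [0.0, -0.1, 0.5]
grip_width: 0.0853
grasp_force: 0.0
```

Call:
arm_command([
  [0,0,-3],
  [0,0,-8],
  [0,0,-13],
  [0,0,-13],
  [0,0,-13],
], spin=[0,0,0,0,0])

```text
clock: 25.3
eef_pos: [0.638, -0.2476, 0.1425]
tool_rot: [1.0, -0.001, 0.0, 0.0]
ft_force: [0.2, -0.5, -0.7]
grip_width: 0.0852
grasp_force: 0.0
```

Run:
```python
from h import *
np.set_printoptions(precision=4,suppress=True)
p=camera("side");X=cloud(p)
m=(np.hypot(X[...,0]-.636,X[...,1]+.247)<.04)&(X[...,2]>.09)&(X[...,2]<.13)
print(X[m].mean(0),np.percentile(X[m][:,2],[50,97]))
m=(np.hypot(X[...,0]-.532,X[...,1]+.225)<.05)&(X[...,2]>.010)&(X[...,2]<.024)
print(m.sum(),cv2.minAreaRect(X[m][:,:2].astype(np.float32)*1000));print(get_obs()["eef_pos"])
q=camera("top");c=q["pixels"].astype(int);Y=cloud(q)
for p_,Z in((p,X),(q,Y)):
  c=p_["pixels"].astype(int)
  n=(np.hypot(Z[...,0]-.532,Z[...,1]+.225)<.045)&(Z[...,2]>.01)
  r=n&(c[...,0]-c[...,2]>60);b=n&(c[...,2]-c[...,0]>40)
  print("red",Z[r].mean(0),"blue",Z[b].mean(0))
```

```text
[ 0.6359 -0.2496  0.0987] [0.0985 0.1062]
504 ((532.3633422851562, -225.17388916015625), (58.16393280029297, 64.33706665039062), 16.438203811645508)
[ 0.6374 -0.2473  0.1413]
red [nan nan nan] blue [ 0.524  -0.242   0.0174]
red [ 0.5138 -0.2123  0.0177] blue [ 0.5218 -0.2376  0.0179]<stdin>:13: RuntimeWarning: Mean of empty slice.
  ret = um.true_divide(
```

Call:
arm_command([
  [-5,-1,0],
  [-10.5,-2.25,0],
  [-10.5,-2.25,3],
  [-10.5,-2.25,6],
  [-10.5,-2.25,6],
], spin=[-8,-16.7,-16.7,-16.7,-16.7])

```text
clock: 26.02
eef_pos: [0.5297, -0.2236, 0.0788]
tool_rot: [0.989, 0.145, -0.004, -0.002]
ft_force: [0.1, -0.2, 0.7]
grip_width: 0.0852
grasp_force: 0.0
```

Call:
arm_command([
  [0,0,0],
  [0,0,3],
  [0,0,6],
  [0,0,6],
  [0,0,6],
], spin=[0,0,0,0,0])

```text
clock: 26.65
eef_pos: [0.5345, -0.2255, 0.0243]
tool_rot: [0.989, 0.145, 0.001, 0.001]
ft_force: [0.3, -0.1, -0.4]
grip_width: 0.0852
grasp_force: 0.0
```

Run:
```python
from h import *
np.set_printoptions(precision=4,suppress=True)
o=get_obs();print(o["eef_pos"],np.degrees(2*np.arctan2(o["tool_rot"][1],o["tool_rot"][0])))
p=camera("side");X=cloud(p);c=p["pixels"]
# near finger: dark, low
m=(abs(X[...,0]-.549)<.03)&(abs(X[...,1]+.28)<.03)&(X[...,2]>.024)&(X[...,2]<.11)&(c.max(2)<70);Y=X[m]
for lo in np.arange(.025,.1,.01):
    s=Y[(Y[:,2]>=lo)&(Y[:,2]<lo+.01)]
    if len(s)>2:print(round(lo,3),len(s),s.mean(0))
im=c[150:250,170:310];cv2.imwrite("pics/c9.png",cv2.resize(im,(784,560),interpolation=cv2.INTER_CUBIC)[:,:,::-1])
```

```text
[ 0.5345 -0.2255  0.0243] 16.630446661634963
0.075 28 [ 0.5498 -0.2782  0.081 ]
0.085 33 [ 0.5503 -0.2785  0.0902]
0.095 39 [ 0.5502 -0.2782  0.1   ]
```

View pics/c9.png

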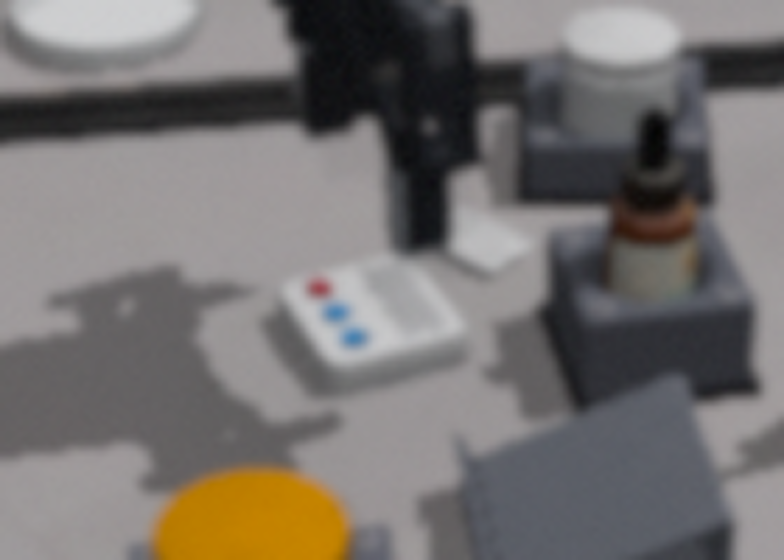

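The jars and bottle are seated, and the fingers are aligned over the timer at crop (418,245) with the buttons toward the robot. Lowering.

Call:
arm_command([
  [-0.1,0,2],
  [-0.1,0,4],
  [-0.1,0,5],
  [-0.1,0,6],
  [-0.1,0,6],
], spin=[0,0,0,0,0])

```text
clock: 27.32
eef_pos: [0.532, -0.2252, -0.0376]
tool_rot: [0.989, 0.145, -0.0, -0.0]
ft_force: [0.8, -0.1, 0.4]
grip_width: 0.0851
grasp_force: 0.0
```

Call:
arm_command([
  [0,0,0],
  [0,0,0],
  [0,0,0],
  [0,0,0],
  [0,0,0],
], spin=[0,0,0,0,0], jaw=5.5)

```text
clock: 27.95
eef_pos: [0.5333, -0.2257, -0.0361]
tool_rot: [0.989, 0.145, 0.001, 0.001]
ft_force: [0.0, -0.2, 6.2]
grip_width: 0.0606
grasp_force: 65.6
```

Call:
arm_command([
  [0,0,-4],
  [0,0,-8],
  [0,4,-10],
  [1,9,-10],
  [2.2,14.6,-10],
], spin=[0,0,4,9,16])

```text
clock: 28.58
eef_pos: [0.5958, -0.3598, 0.0635]
tool_rot: [1.0, 0.004, 0.0, 0.0]
ft_force: [1.6, -0.0, -0.3]
grip_width: 0.0603
grasp_force: 65.4
```

Call:
arm_command([
  [0,0,0],
  [0,0,0],
  [0,0,0.5],
  [0,0,1],
  [0,0,1],
], spin=[0,0,0,0,0])

```text
clock: 29.2
eef_pos: [0.5945, -0.3579, 0.0523]
tool_rot: [1.0, 0.006, -0.0, -0.0]
ft_force: [0.1, -0.6, -0.6]
grip_width: 0.0605
grasp_force: 65.4
```

Run:
```python
from h import *
np.set_printoptions(precision=4,suppress=True)
o=get_obs();print(o["eef_pos"],o["grip_width"],o["grasp_force"],np.degrees(2*np.arctan2(o["tool_rot"][1],o["tool_rot"][0])))
p=camera("side");X=cloud(p);c=p["pixels"]
m=(abs(X[...,0]-.5955)<.045)&(abs(X[...,1]+.3585)<.05)&(X[...,2]>.06)&(X[...,2]<.13)&(c.min(2)>80);Y=X[m]
print(len(Y),np.percentile(Y,[2,50,98],axis=0))
A=np.c_[Y[:,:2]-Y[:,:2].mean(0),np.ones(len(Y))];print(np.linalg.lstsq(A,Y[:,2],rcond=None)[0])
im=c[170:290,210:350];cv2.imwrite("pics/c10.png",cv2.resize(im,(700,600),interpolation=cv2.INTER_CUBIC)[:,:,::-1])
```

```text
[ 0.5945 -0.3579  0.0523] 0.06054034564105751 65.44726978987455 0.6805759656899334
476 [[ 0.5657 -0.3938  0.0909]
 [ 0.5801 -0.3769  0.1039]
 [ 0.6231 -0.3288  0.1159]]
[0.0159 0.079  0.1022]
```

View pics/c10.png

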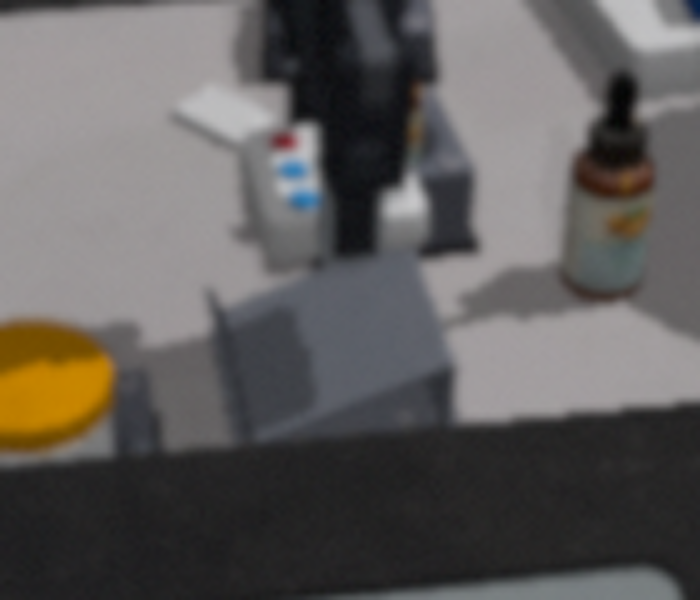

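The timer is held flat with its buttons toward the lip side (crop (290,170)). Lower until its upper edge meets the slope.

Call:
arm_command([
  [0,0,2],
  [0,0,3.5],
  [0,0,4.2],
  [0,0,4.5],
  [0,0,4.7],
], spin=[0,0,0,0,0])

```text
clock: 29.88
eef_pos: [0.5954, -0.3591, 0.0059]
tool_rot: [1.0, 0.005, 0.0, 0.0]
ft_force: [0.3, -0.8, -0.8]
grip_width: 0.0605
grasp_force: 65.5
```

Call:
arm_command([
  [0,0,0],
  [0,0,0.1],
  [0,0,0.2],
  [0,0,0.2],
  [0,0,0.2],
], spin=[0,0,0,0,0])

```text
clock: 30.5
eef_pos: [0.595, -0.3589, 0.0036]
tool_rot: [1.0, 0.005, -0.0, 0.0]
ft_force: [0.2, -0.5, -1.2]
grip_width: 0.0602
grasp_force: 65.5
```

Call:
arm_command([
  [0,0,0.1],
  [0,0,0.2],
  [0,0,0.3],
  [0,0,0.3],
  [0,0,0.3],
], spin=[0,0,0,0,0])

```text
clock: 31.12
eef_pos: [0.5952, -0.359, 0.0024]
tool_rot: [1.0, 0.005, 0.001, 0.0]
ft_force: [-3.9, 0.9, 7.0]
grip_width: 0.0602
grasp_force: 66.3
```

Contact (7 N). Press a little so the timer pivots in the pads.

Call:
arm_command([
  [0,0,0.1],
  [0,0,0.2],
  [0,0,0.3],
  [0,0,0.3],
  [0,0,0.3],
], spin=[0,0,0,0,0])

```text
clock: 31.75
eef_pos: [0.5952, -0.359, 0.0017]
tool_rot: [1.0, 0.005, 0.001, 0.001]
ft_force: [-8.2, 4.1, 16.1]
grip_width: 0.0604
grasp_force: 67.3
```

Call:
arm_command([
  [0,0,-0.2],
  [0,0,-0.4],
  [0,0,-0.4],
  [0,0,-0.4],
  [0,0,-0.4],
], spin=[0,0,0,0,0])

```text
clock: 32.38
eef_pos: [0.5952, -0.359, 0.0023]
tool_rot: [1.0, 0.005, 0.0, 0.0]
ft_force: [-2.3, 1.4, 6.3]
grip_width: 0.0607
grasp_force: 66.2
```

Call:
arm_command([
  [0,0,0],
  [0,0,0],
  [0,0,0],
  [0,0,0],
  [0,0,0],
], spin=[0,0,0,0,0], jaw=8.5)

```text
clock: 33.0
eef_pos: [0.5951, -0.3589, 0.0015]
tool_rot: [1.0, 0.005, -0.0, -0.0]
ft_force: [0.8, 0.7, -0.1]
grip_width: 0.0852
grasp_force: 0.0
```

Call:
arm_command([
  [0,0,-3],
  [0,0,-7],
  [0,0,-12],
  [-5,0,-16],
  [-10,0,-16],
], spin=[0,0,0,0,0])

```text
clock: 33.62
eef_pos: [0.4968, -0.3616, 0.1659]
tool_rot: [1.0, 0.006, 0.004, 0.003]
ft_force: [-0.6, 0.2, 0.2]
grip_width: 0.0854
grasp_force: 0.0
```

Run:
```python
from h import *
np.set_printoptions(precision=4,suppress=True)
I=[]
for n,(r0,r1,c0,c1) in(("side",(140,280,150,350)),("top",(120,290,155,365))):
    p=camera(n);c=p["pixels"];X=cloud(p)
    m=(abs(X[...,0]-.59)<.05)&(abs(X[...,1]+.3585)<.05)&(X[...,2]>.02)&(X[...,2]<.075)&(c.min(2)>125)
    Y=X[m];print(n,len(Y),cv2.minAreaRect(Y[:,:2].astype(np.float32)*1000),np.linalg.lstsq(np.c_[Y[:,:2]-[.5875,-.3585],np.ones(len(Y))],Y[:,2],rcond=None)[0])
    I.append(cv2.resize(c[r0:r1,c0:c1],(400,300),interpolation=cv2.INTER_CUBIC))
cv2.imwrite("pics/f1.png",np.hstack(I)[:,:,::-1]);print(get_obs()["eef_pos"],get_obs()["clock"])
```

```text
side 646 ((585.8465576171875, -354.82391357421875), (63.73891830444336, 72.00933074951172), 0.1279192864894867) [0.3315 0.0055 0.041 ]
top 608 ((586.3621826171875, -360.0811462402344), (58.75288391113281, 62.38420104980469), 0.2024911791086197) [0.3168 0.0019 0.0419]
[ 0.4892 -0.359   0.1619] 33.725
```

View pics/f1.png

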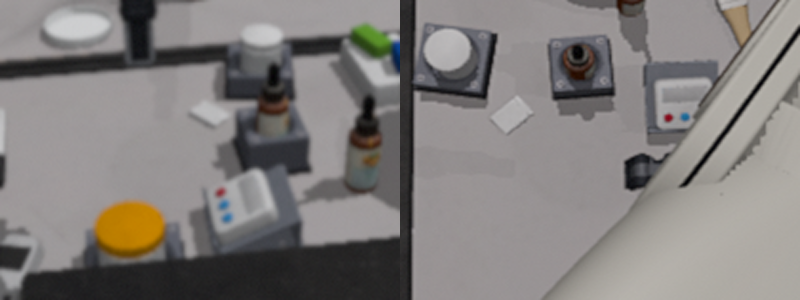

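The side view shows the timer leaning on the stand, with the display at the upper edge and the buttons at the lip (240,205). All three vessels are seated. I'll clear the arm and check the fit.

Call:
arm_command([
  [-4,0,0],
  [-9,0,0],
  [-13,0,0],
  [-15,0,0],
  [-15,0,0],
], spin=[0,0,0,0,0])

```text
clock: 34.35
eef_pos: [0.3447, -0.362, 0.162]
tool_rot: [1.0, 0.005, 0.0, 0.0]
ft_force: [-0.1, -0.3, 0.8]
grip_width: 0.0849
grasp_force: 0.0
```

Run:
```python
from h import *
np.set_printoptions(precision=4,suppress=True)
n=np.array([-np.sin(np.radians(22)),0,np.cos(np.radians(22))]);u=np.array([n[2],0,-n[0]])
for v in("top","side"):
    p=camera(v);X=cloud(p);c=p["pixels"]
    O=np.array([.5955,-.3585,0])+(np.array([-.0006,.0006,0]) if v=="top" else np.array([.0006,-.0006,0]))
    S=O+[-.036,0,.014]; D=X-S; h=D@n; s=D@u; y=D[...,1]
    m=(abs(s-.03)<.02)&(abs(y)<.025)&(h>.005)&(h<.03)
    Y=X[m];f=np.linalg.lstsq(np.c_[Y[:,:2]-Y[:,:2].mean(0),np.ones(len(Y))],Y[:,2],rcond=None)[0]
    t=(abs(h-.0165)<.0035)&(abs(y)<.045)&(s>-.02)&(s<.09)&(c.min(2)>110)
    print(v,"tilt",np.degrees(np.arctan(f[0])),np.degrees(np.arctan(f[1])),"h",np.median(h[m]),"s",np.percentile(s[t],[2,98]),"y",np.percentile(y[t],[2,98]), cv2.minAreaRect(np.c_[s[t],y[t]].astype(np.float32)*1000))
    for nm,x,yy,z in(("LJ",.482,-.4118,.068),("SJ",.65,-.105,.061),("DB",.6365,-.247,.108)):
        k=(np.hypot(X[...,0]-x,X[...,1]-yy)<.034)&(X[...,2]>z-.006)&(X[...,2]<z+.006)
        print(nm,X[k].mean(0) if k.any() else None)
o=get_obs();print(o["eef_pos"],o["clock"])
```

```text
top tilt 21.32051827594425 0.27191557715983916 h 0.016172256845420216 s [0.0043 0.0589] y [-0.0302  0.029 ] ((31.55890655517578, -0.8047676086425781), (57.638545989990234, 62.20874786376953), 2.3978073596954346)
LJ [ 0.4797 -0.4109  0.0683]
SJ [ 0.6491 -0.1061  0.0611]
DB [ 0.6348 -0.2461  0.105 ]
side tilt 21.032010532795354 0.5029987746395334 h 0.015991898917580766 s [0.0045 0.0586] y [-0.0309  0.0277] ((30.213884353637695, 0.4357337951660156), (58.98896026611328, 65.03791046142578), 2.3938450813293457)
LJ [ 0.4818 -0.4158  0.0675]
SJ [ 0.6504 -0.1102  0.0608]
DB [ 0.6363 -0.2486  0.1046]
[ 0.3462 -0.3621  0.1619] 34.45
```

```bash
python3 -c "
from workcell import *
print(job_done())"
```

```text
the job is handed in; nothing more can be done
None
```

The job is handed in: by depth measurements, both jars and the dropper bottle are down in their own wells, and the timer lies flat on the stand against the lip, centred, display at the top. It took about 35 s, and everything is let go. On the first reach the fingertips rested on the large jar's cap at about 5 N, because they sit further back than the reported tool point.

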